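# Hold the cheese in the slicing guide for the cut

## Robot

A 6-joint arm with a two-finger parallel gripper is mounted at the origin on a cart in front of the work surface, level with it; the furniture and walls round the work are solid. World frame = base frame: x ahead of the robot, y to its left, z up, the work surface at z = 0. Lengths are in m, angles in rad, forces in N, time in s.
With the tool pointing down it reaches from about 0.3 to 0.875 m from the base axis. Payload 4.2 kg.
Tool frame: the origin (TCP) lies at the very end of the fingers, on their centre line; the grasp point (between the pads) lies 19 mm behind it; z points along the fingers, y is the direction in which the jaws open and shut (so a half turn about z gives the same grasp; the last joint's range is limited). The gripper opens to 85 mm and grips with 20 to 120 N. Pads are 22 mm wide; open, the fingers measure 114 mm over their backs; the gripper's body (76 mm by 85 mm) begins 54 mm behind the grasp point. The pads swing forward as they close: fully open they stand 13 mm farther back than shut.
Start: joints at [1.262, 0.32, 1.565, -0, 1.257, -0.02], TCP at [0.164, 0.551, 0.231] pointing down, gripper open.
Joint ranges: [-3.11, 3.11], [-0.84, 2.01], [0.21, 2.61], [-1.34, 4.49], [0.05, 2.63], [-2.56, 2.56]. Speed limits (rad/s): [2.57, 2.57, 3.14, 3.14, 3.14, 3.14].

## Interface

Orientations are given as a unit quaternion [w, x, y, z].
In Python, from cell import arm, read_camera gives the robot as it stands.
- The arm moves only by the tool send_rows, never from a script. Its argument "plan" is a list of rows, each a list of 7 numbers: the turn, a rotation vector about the tool's x, y, z in rad, then the shift along the tool's x, y, z in mm, then the opening in per cent of the stroke, from 0 (shut) to 100 (fully open). A call has 1 to 20 rows; each row is the pose to reach, as a shift and turn from the pose commanded when the call began, along the tool's axes at that moment; what a row does not reach only later rows make up. A row lasts 1/8 s, in which the tool goes at most 62.5 mm and 10.7 degrees, less where a joint would pass 70% of its speed; a pose out of reach is approached as far as the arm can. A call with a gripper value outside its range is refused whole. The fingers move at their own pace and stop on an object; the grip force is fixed at half the most. Time passes only in rows, so rows that repeat a pose let the fingers close. It gives the time, the measured TCP pose, the force and the opening at its end, in the units of the state.
- arm.observe(): the state, without advancing time (a new reading comes with each control period).
- read_camera(name): name is "scene" or "top" or "wrist"; returns a dict with "image" (480x640x3 uint8, blue, green, red), "z_map" (480x640 float32, m along the optical axis (not along the pixel's ray), 0 where there is no reading), "fx", "fy", "cx", "cy" (pixels), "eye" and "rotation" of the camera in the world; the wrist camera has in their place "mount" (4x4, takes a point from camera to tool coordinates, whose origin is the TCP and whose axes are the flange's). Camera axes: x right, y up, looking along -z (the intrinsics and any distortion apply to the point x, -y, -z); pixel columns grow to the right and rows downward; lengths in m; the calibration is good to about 2 mm. A picture is of the moment at which its call begins: read the wrist's pose just before it.
- arm.hand_in(): hands the job in, once; it reports no verdict.
The state is a dict: "clock": time; "joint_positions": joint angles; "joint_velocities": joint speeds; "effort": joint torques, N m; "tcp_pos": TCP position; "orientation": TCP orientation; "contact_force": force on the tool from outside, world axes, zero at the start; "ft_torque": the same for the moment, N m; "grip_width": opening from 0.0 (shut) to 1.0 (fully open).
Only numpy, scipy, OpenCV 4.12 (cv2) and the standard library are available. Lean on these libraries where they do the work, as an engineer would, in place of code of your own. Each camera call takes 0.05 s, during which the arm holds its last target.

## Task

Fold the flip stop of the slicing guide down until it snaps fully home. Then push the block of hard cheese, flat on the board, squarely into the corner so that it bears firmly on both the back fence and the stop, without ramming it, and keep it pressed there with your fingers clear of the knife slot, on the side of the slot away from the stop, ready for me to cut. Finish while still holding it pressed; leave the knife, glass dish, pepper mill and plate where they are.

Things in the scene. Friction and masses are not known exactly. Their poses are not given: they have to be found in the camera images.
- guide: slicing guide fixed on the black cooktop: beech board, x = -100 to +130, y = -160 to +160 mm, top 24 mm above the cooktop. Origin at cooktop height, under the middle of its length; x axis to the back fence (away from the robot), y along the fence to the left, z up. A 3 mm knife slot crosses it along x at y = -70 mm. Board, fence, paddle and cheese slide easily on one another (friction about 0.3)
- fence: low aluminium back fence fixed on the board, from y = -150 to +150 mm (parted at the knife slot), 14 mm thick, only 20 mm high above the board; its front face, which looks to -x, is at x = +55 mm of the guide. Origin on the board's top above the guide's origin, axes as the guide's. Fingers that straddle the block must keep their tips above the fence
- corner (a point): the corner on the board's top where the fence's front face and the face of the closed stop meet: guide x = +55, y = -100, z = +24 mm; axes as the guide's. The seated block fills the side -x, +y, +z of it
- stop_hinge (a joint): hinge of the flip stop (rad): 0 = fully down and home; starts raised at its upper limit 0.75. Axis along guide y at guide x = +82, z = +52 mm, behind the fence. An over-centre spring resists the push down (about 8 N pushed 46 mm in front of the axis) and throws the stop back up if it is let go too early; below about 0.2 the spring snaps it home and keeps it there
- press_pad (a point): middle of the black ribbed rubber pad (50 x 14 mm) on the stop's steel arm, 56 mm from the hinge axis; moves with the arm. The arm is 14 mm wide (guide y = -114 to -100 mm) and reaches 85 mm forward (-x) of the axis; raised, its tip is about 120 mm above the cooktop; home, the pad's top is 62 mm above it. Push straight down from above at about guide x = +36 mm
- stop: the flip stop: steel arm with a blue plastic paddle under it, 14 mm thick; home, the paddle stands in front of the fence, guide x = -2 to +48 mm, 2 to 32 mm above the board, and its face, which looks to +y, is the second stop face, at guide y = -100 mm. Origin on the hinge axis at guide y = -107 mm; axes as the guide's when home
- cheese: loose block of hard yellow cheese with brown rind, about 0.36 kg, 54 mm (its x, width) x 110 mm (its y, length) x 58 mm high, lying on the board, length roughly along the fence; origin at its centre. Seated, its centre is at guide x = +28, y = -45, z = +53 mm, axes parallel to the guide's. Held across its width at its centre or farther from the stop, the fingers are clear of the slot
- knife: kitchen knife, 280 mm long, black handle, lying flat to the right of the board; origin under the bolster, blade along its +x. Leave alone
- dish: glass dish, 100 mm across, 51 mm high, to the right of the knife; origin at the centre of its underside. Leave alone
- mill: dark wooden pepper mill, 58 mm across, 170 mm high, behind the board; origin at the centre of its underside. Leave alone
- plate: white plate, 223 mm across, 19 mm high, behind the board; origin at the centre of its underside. Leave alone

How it is judged:
By the outcome, as a careful person would: the job done as asked, in the order asked, and still so for the second after the job is handed in, while the arm keeps its last pose, push and grip.
It also fails if it takes over 69 s, if anything falls off the work surface, if the arm or the gripper's body presses on something with over 40 N, if the wrist force passes 120 N, or if a joint passes its speed limit or range.

## Working session

There is one attempt and no reset: what is moved stays moved. The work goes in short steps, Python scripts to look and compute and a tool call to move; the robot and the scene stay as the last step left them, time stands still between calls to the robot, and variables do not carry over. Pictures are saved under pics/ and viewed, and the job is handed in when it is done.

Besides the shell and the picture viewer there is one more tool, called after ">>>" as name([rows], argument=value, ...), one row to a line, values as JSON. send_rows: Moves the arm, as the interface text tells. Its arguments: {"type":"object","properties":{"plan":{"type":"array"}},"required":["plan"]}

```bash
ls; mkdir -p pics
python3 - <<'E'
from cell import arm, read_camera
import cv2
s=arm.observe(); print({k:(v if isinstance(v,float) else [round(float(a),4) for a in v]) for k,v in s.items()})
for n in("scene","top"):
    c=read_camera(n); cv2.imwrite(f"pics/{n}0.png",c["image"]); print(n,c["fx"],c["fy"],c["cx"],c["cy"],c["eye"],c["rotation"],c.keys())
E
```

```text
pics
{'clock': 0.0, 'joint_positions': [1.262, 0.3203, 1.5657, -0.0, 1.2574, -0.02], 'joint_velocities': [-0.0008, -0.0015, 0.0004, -0.0012, 0.0009, 0.0006], 'effort': [0.0017, -41.552, -23.4163, -0.0002, 0.008, -0.0], 'tcp_pos': [0.1636, 0.5507, 0.2305], 'orientation': [-0.0001, 0.1439, 0.9896, -0.0009], 'contact_force': [-0.2043, -0.9466, 0.3453], 'ft_torque': [-0.0307, -0.0076, 0.0263], 'grip_width': 0.9974693437311553}
scene 468.71599716854445 468.71599716854445 323.64427064013074 229.90619082563413 [0.04650984 0.32305436 0.63415912] [-0.45368355 -0.20871864  0.35185663  0.79170997] dict_keys(['image', 'z_map', 'fx', 'fy', 'cx', 'cy', 'eye', 'rotation'])
top 446.60668943556766 446.60668943556766 316.0606351838741 238.27367051584267 [0.50873953 0.02056853 0.90511643] [-0.69534019 -0.04439244  0.04286054  0.71602674] dict_keys(['image', 'z_map', 'fx', 'fy', 'cx', 'cy', 'eye', 'rotation'])
```

View pics/scene0.png

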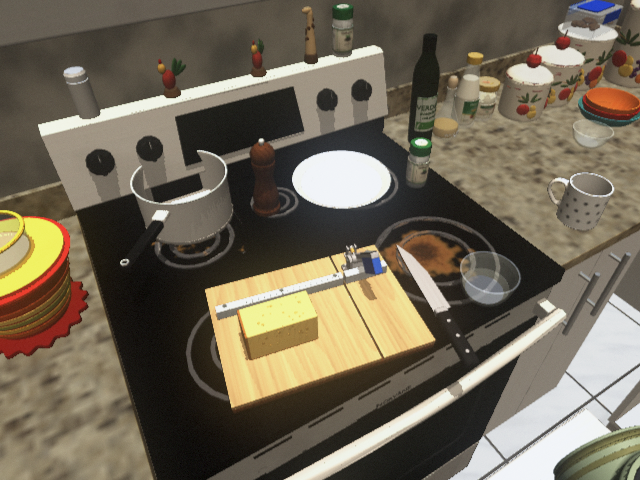

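View pics/top0.png

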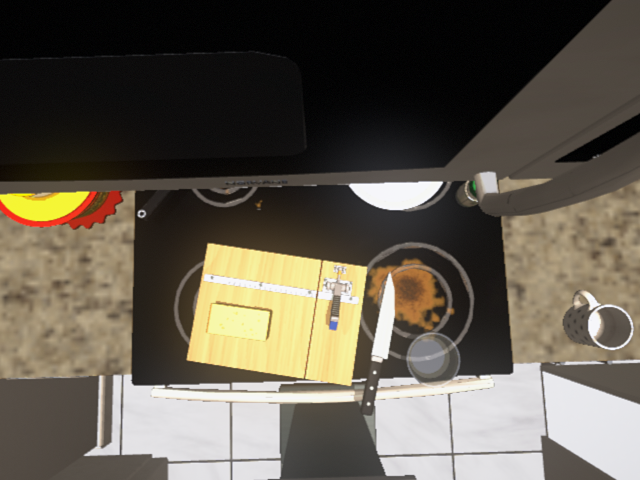

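```bash
cat > h.py <<'E'
import numpy as np, cv2
from scipy.spatial.transform import Rotation as R
from cell import arm, read_camera
def q(a): return R.from_quat([a[1],a[2],a[3],a[0]])
def cloud(c,T=None):
    z=c["z_map"]; v,u=np.mgrid[:480,:640]
    P=np.stack([(u-c["cx"])/c["fx"]*z,-(v-c["cy"])/c["fy"]*z,-z],-1)
    if "eye" in c: return q(c["rotation"]).apply(P.reshape(-1,3)).reshape(P.shape)+c["eye"]
    s=T; M=c["mount"]; P=P@M[:3,:3].T+M[:3,3]
    return q(s["orientation"]).apply(P.reshape(-1,3)).reshape(P.shape)+s["tcp_pos"]
def rect(m,P,zt):
    pts=P[m][:,:2].astype(np.float32)*1000
    return cv2.minAreaRect(pts)
E
python3 - <<'E'
from h import *
for n in("top","scene"):
    c=read_camera(n);P=cloud(c);ok=c["z_map"]>0
    I=c["image"].astype(int); hsv=cv2.cvtColor(c["image"],cv2.COLOR_BGR2HSV)
    reg=ok&(P[...,0]>.25)&(P[...,0]<.75)&(P[...,1]>-.15)&(P[...,1]<.3)
    for nm,lo,hi in(("table",-.01,.01),("board",.016,.032),("cheese",.07,.095)):
        m=reg&(P[...,2]>lo)&(P[...,2]<hi)
        if nm=="cheese": m&=(hsv[...,1]>60)
        nn,L,st,_=cv2.connectedComponentsWithStats(m.astype(np.uint8))
        k=1+np.argmax(st[1:,4]); mm=L==k
        r=cv2.minAreaRect((P[mm][:,:2]*1000).astype(np.float32)); 
        print(n,nm,mm.sum(),np.median(P[mm][:,2]).round(4),r,st[k])
    m=reg&(P[...,2]>.05)&~((hsv[...,1]>60)&(hsv[...,0]<35))
    print(P[m].min(0),P[m].max(0))
    m=reg&(hsv[...,0]>105)&(hsv[...,0]<130)&(hsv[...,1]>120)&(hsv[...,2]>60)
    print('blue',m.sum(),P[m].mean(0) if m.any() else 0,P[m].max(0))
E
```

```text
top table 22623 -0.0011 ((536.1767578125, 75.04751586914062), (394.3529052734375, 449.9928283691406), 0.01764785312116146) [  178   185   230   200 22623]
top board 15727 0.0234 ((473.89666748046875, 99.47718811035156), (320.57049560546875, 230.29212951660156), 79.72706604003906) [  187   243   181   143 15727]
top cheese 1838 0.0814 ((462.21759033203125, 167.41004943847656), (110.62847900390625, 54.213157653808594), 80.6282730102539) [ 206  303   65   38 1838]
[ 0.35758699 -0.14999622  0.05022006] [0.70890389 0.29991148 0.75942837]
blue 40 [ 0.45286687 -0.00451924  0.10033949] [0.45865326 0.00064602 0.1081167 ]
scene table 23072 -0.0006 ((512.3273315429688, 75.03216552734375), (449.9814147949219, 475.3288269042969), 89.98761749267578) [  152   204   332   254 23072]
scene board 16964 0.024 ((475.56561279296875, 101.58568572998047), (320.3511657714844, 233.41236877441406), 79.88116455078125) [  205   252   231   158 16964]
scene cheese 2486 0.0817 ((462.44091796875, 170.0607147216797), (110.06463623046875, 56.03691864013672), 80.32512664794922) [ 237  290   81   53 2486]
[ 0.35310891 -0.14988164  0.05010012] [0.74995172 0.29998742 0.49579426]
blue 114 [ 0.45321324 -0.00214376  0.09936359] [0.46195628 0.00534829 0.11038487]
```

```bash
cat >> h.py <<'E'
O=np.array([459.9,103.2,0]); YAW=np.radians(-10.2)
G=R.from_euler('z',YAW)
TQ=R.from_matrix(G.as_matrix()@np.array([[0,1,0],[1,0,0],[0,0,-1.]]).T.T)  # tool x=gy, tool y=gx, z down
def toguide(p): return G.inv().apply(np.array(p)*1000-O)
def plan(g,s=None):
    s=s or arm.observe(); Rt=q(s["orientation"])
    w=G.apply(g)+O
    print("turn",(Rt.inv()*TQ).as_rotvec().round(4),"shift",Rt.inv().apply(w-np.array(s["tcp_pos"])*1000).round(1),"world",w.round(1))
def st():
    s=arm.observe(); print(round(s["clock"],2),"guide tcp",toguide(s["tcp_pos"]).round(1),"F guide",G.inv().apply(s["contact_force"]).round(1),"T",G.inv().apply(s["ft_torque"]).round(2),"grip",round(s["grip_width"],3),"turnleft",(q(s["orientation"]).inv()*TQ).as_rotvec().round(3))
    return s
E
python3 - <<'E'
from h import *
print(TQ.as_matrix().round(3)); st(); plan([36,-107,150])
c=read_camera("scene");P=cloud(c)
# mill, plate rough
for v,u in((145,262),(205,266),(180,340),(290,490),(265,375),(253,352)): print(v,u,P[v,u].round(3),toguide(P[v,u]).round(0))
E
```

```text
[[ 0.177  0.984  0.   ]
 [ 0.984 -0.177  0.   ]
 [ 0.     0.    -1.   ]]
0.2 guide tcp [-370.8  388.2  230.8] F guide [-0.  -0.4  0.2] T [-0.    0.    0.02] grip 1.0 turnleft [-1.00e-03  1.00e-03  1.46e+00]
turn [-9.00e-04  7.00e-04  1.46e+00] shift [-459.1 -447.1   81.3] world [476.4  -8.5 150. ]
145 262 [0.784 0.039 0.158] [330.  -6. 158.]
205 266 [0.765 0.052 0.029] [310.   4.  29.]
180 340 [ 0.791 -0.143  0.005] [ 369. -184.    5.]
290 490 [ 0.375 -0.197  0.003] [ -30. -311.    3.]
265 375 [0.454 0.    0.1  ] [  13. -102.  100.]
253 352 [ 0.556 -0.024  0.029] [ 117. -108.   29.]
```

>>> send_rows([
  [0,0,0.04,-14,-13,0,0],
  [0,0,0.13,-41,-40,0,0],
  [0,0,0.25,-78,-76,0,0],
  [0,0,0.365,-115,-112,0,0],
  [0,0,0.48,-151,-148,0,0],
  [0,0,0.6,-188,-183,0,0],
  [0,0,0.715,-225,-219,0,0],
  [0,0,0.83,-262,-255,5,0],
  [0,0,0.95,-298,-291,15,0],
  [0,0,1.065,-335,-326,25,0],
  [0,0,1.18,-372,-362,35,0],
  [0,0,1.285,-404,-393,45,0],
  [0,0,1.37,-431,-420,60,0],
  [0,0,1.43,-450,-438,70,0],
  [0,0,1.46,-459,-447,80,0],
  [0,0,1.46,-459,-447,81,0],
  [0,0,1.46,-459,-447,81,0],
])

```text
clock: 2.38
tcp_pos: [0.4759, -0.0074, 0.1505]
orientation: [-0.0, 0.767, 0.642, 0.0]
contact_force: [0.8, -0.3, 0.5]
grip_width: -0.0
```

Run:
```python
from h import *
s=st(); plan([36,-107,115])
for n in("scene","wrist"):
    c=read_camera(n); cv2.imwrite(f"pics/{n}1.png",c["image"])
print(c["mount"].round(3), c["fx"])
P=cloud(c,s); hsv=cv2.cvtColor(c["image"],cv2.COLOR_BGR2HSV)
Q=((P.reshape(-1,3)*1000-O)@G.as_matrix()).reshape(P.shape)
np.save("w.npy",Q)
```

```text
2.38 guide tcp [  35.3 -106.1  150.5] F guide [ 0.8 -0.1  0.5] T [-0.   -0.05  0.  ] grip -0.0 turnleft [-0.    -0.     0.001]
turn [-0.0003 -0.0003  0.0008] shift [-0.9  0.7 35.5] world [476.4  -8.5 115. ]
[[-0.     0.957  0.292  0.073]
 [ 1.     0.    -0.001  0.   ]
 [-0.001  0.292 -0.957 -0.144]
 [ 0.     0.     0.     1.   ]] 355.1270009960807
```

View pics/wrist1.png

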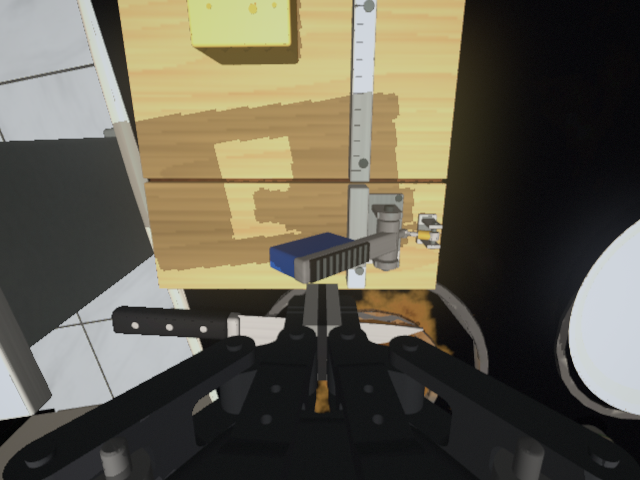

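View pics/scene1.png

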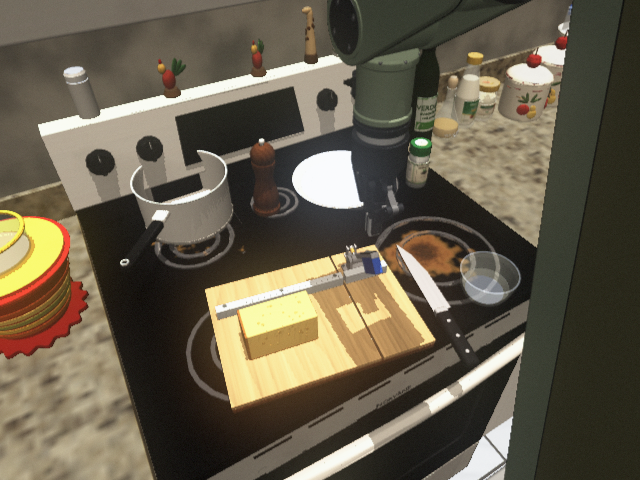

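Run:
```python
import numpy as np
Q=np.load("w.npy")
for v,us in((120,range(340,384,4)),(260,range(268,410,8))):
    for u in us: print(v,u,Q[v,u].round(1),end=' | ')
    print()
for u in(250,400):
  for v in range(172,192,2): print(v,u,Q[v,u].round(1),end=' | ')
  print()
for u in (320,340):
  for v in range(232,285,5): print(v,u,Q[v,u].round(1),end=' | ')
  print()
```

```text
120 340 [ 49.1 -27.8  24.8] | 120 344 [ 52.  -27.8  25. ] | 120 348 [ 54.8 -27.8  25.9] | 120 352 [ 56.1 -28.2  45.3] | 120 356 [ 58.9 -28.2  44.1] | 120 360 [ 61.3 -28.2  46.4] | 120 364 [ 64.2 -28.2  44.9] | 120 368 [ 66.8 -28.2  45.1] | 120 372 [ 72.1 -27.8  25.7] | 120 376 [ 74.9 -27.8  26.2] | 120 380 [ 77.9 -27.8  25.8] | 
260 268 [  -7.6 -135.7   25. ] | 260 276 [   8.7 -108.4   96.8] | 260 284 [  14.1 -106.4  102.2] | 260 292 [  19.3 -103.9  108.9] | 260 300 [  24.1 -101.6  114.7] | 260 308 [  28.4 -101.8  114.2] | 260 316 [  32.7 -102.7  111.9] | 260 324 [  37.2 -103.4  110.1] | 260 332 [  41.7 -104.9  106. ] | 260 340 [  46.6 -107.1  100.2] | 260 348 [  51.6 -108.7   96. ] | 260 356 [  56.9 -110.8   90.5] | 260 364 [  62.4 -112.5   86. ] | 260 372 [  73.  -126.5   49.3] | 260 380 [  77.7 -123.7   56.5] | 260 388 [  83.2 -123.4   57.3] | 260 396 [  89.1 -123.8   56.4] | 260 404 [ 102.8 -136.    24.3] | 
172 250 [-18.1 -65.1  24.6] | 174 250 [-18.3 -66.6  24.4] | 176 250 [-18.  -67.9  26. ] | 178 250 [-20.1 -70.7  16.1] | 180 250 [-20.1 -72.2  16.7] | 182 250 [-18.7 -72.7  23
[... 454 characters left out ...]
4.5] | 237 320 [  34.8 -101.2   73.8] | 242 320 [  34.8 -101.    84.9] | 247 320 [  34.9 -100.9   94.9] | 252 320 [  34.9 -101.2  102.9] | 257 320 [  34.9 -101.   111.7] | 262 320 [  34.9 -104.7  109.6] | 267 320 [  34.9 -106.9  111.7] | 272 320 [  34.9 -109.9  111.7] | 277 320 [  34.9 -113.4  110.5] | 282 320 [  34.5 -155.4   24.3] | 
232 340 [  50.4 -112.    25.2] | 237 340 [  47.8 -101.1   74.1] | 242 340 [  47.3 -101.2   84.4] | 247 340 [  46.7 -100.8   95.2] | 252 340 [  46.5 -102.1  100.5] | 257 340 [  46.6 -105.3  100.2] | 262 340 [  46.7 -108.8   99.1] | 267 340 [  46.6 -111.5  100.3] | 272 340 [  50.9 -146.    25.5] | 277 340 [  51.  -150.3   25.8] | 282 340 [  51.  -154.6   26.2] |
```

>>> send_rows([
  [0,0,0,-1,1,12,0],
  [0,0,0,-1,1,25,0],
  [0,0,0,-1,1,34,0],
  [0,0,0,-1,1,40,0],
  [0,0,0,-1,1,45,0],
  [0,0,0,-1,1,50,0],
  [0,0,0,-1,1,55,0],
  [0,0,0,-1,1,60,0],
  [0,0,0,-1,1,65,0],
  [0,0,0,-1,1,70,0],
  [0,0,0,-1,1,75,0],
  [0,0,0,-1,1,79,0],
  [0,0,0,-1,1,83,0],
  [0,0,0,-1,1,86,0],
  [0,0,0,-1,1,88,0],
  [0,0,0,-1,1,88,0],
])

```text
clock: 4.47
tcp_pos: [0.4773, -0.0092, 0.0623]
orientation: [-0.0, 0.767, 0.641, 0.0]
contact_force: [-1.0, -0.3, 0.2]
grip_width: 0.002
```

Run:
```python
from h import *
st()
c=read_camera("scene"); cv2.imwrite("pics/scene2.png",c["image"][200:420,150:450].repeat(2,0).repeat(2,1))
c=read_camera("wrist"); cv2.imwrite("pics/wrist2.png",c["image"])
```

```text
4.47 guide tcp [  37.  -107.5   62.3] F guide [-0.9 -0.5  0.2] T [-0.01 -0.06 -0.  ] grip 0.002 turnleft [ 0. -0. -0.]
```

View pics/wrist2.png

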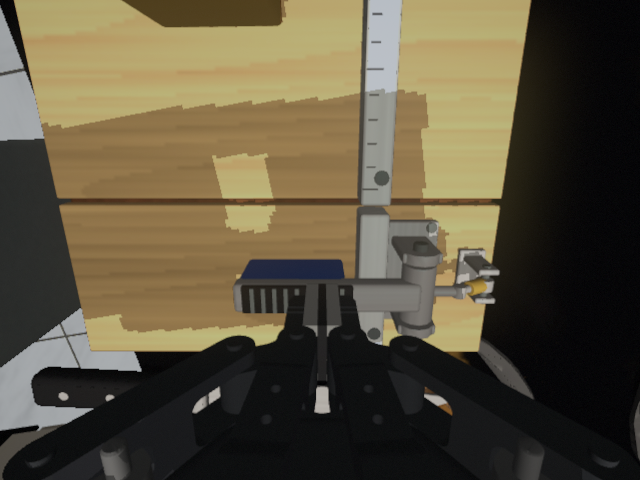

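The wrist picture shows the arm lying level over the fence at about (330,295), so it looks home. I'll press 2–3 mm more to feel the stop, then lift.

>>> send_rows([
  [0,0,0,0,0,1,0],
  [0,0,0,0,0,2,0],
  [0,0,0,0,0,2.5,0],
  [0,0,0,0,0,2.5,0],
])

```text
clock: 5.08
tcp_pos: [0.4775, -0.0091, 0.0619]
orientation: [0.0, 0.767, 0.641, 0.001]
contact_force: [-4.8, 1.3, 17.2]
grip_width: -0.002
```

>>> send_rows([
  [0,0,0,0,0,-5,0],
  [0,0,0,0,0,-25,0],
  [0,0,0,0,0,-55,0],
  [0,0,0,0,0,-80,30],
  [0,0,0,0,0,-95,100],
  [0,0,0,0,0,-95,100],
  [0,0,0,0,0,-95,100],
])

```text
clock: 5.95
tcp_pos: [0.4767, -0.0092, 0.154]
orientation: [-0.0, 0.767, 0.641, -0.0]
contact_force: [-0.2, 0.5, -0.4]
grip_width: 0.848
```

Run:
```python
from h import *
s=st()
c=read_camera("wrist"); cv2.imwrite("pics/wrist3.png",c["image"])
P=cloud(c,s);Q=((P.reshape(-1,3)*1000-O)@G.as_matrix()).reshape(P.shape); np.save("w.npy",Q)
m=(Q[...,0]>0)&(Q[...,0]<60)&(Q[...,1]>-125)&(Q[...,1]<-90)&(Q[...,2]>48)&(Q[...,2]<100)
print("arm z",np.percentile(Q[m],[2,50,98],axis=0).round(1))
for n in("scene","top"):
    c=read_camera(n);P=cloud(c);Q=((P.reshape(-1,3)*1000-O)@G.as_matrix()).reshape(P.shape)
    m=(Q[...,0]>0)&(Q[...,0]<60)&(Q[...,1]>-125)&(Q[...,1]<-90)&(Q[...,2]>48)&(Q[...,2]<100);print(n,m.sum())
    if m.any():print(np.percentile(Q[m],[2,50,98],axis=0).round(1))
    hsv=cv2.cvtColor(c["image"],cv2.COLOR_BGR2HSV)
    m=(abs(Q[...,2]-82)<8)&(hsv[...,1]>60)&(abs(Q[...,0])<80)&(Q[...,1]>-20)&(Q[...,1]<150)
    print(cv2.minAreaRect(Q[m][:,:2].astype(np.float32)))
```

```text
5.95 guide tcp [  36.5 -107.6  154. ] F guide [-0.3  0.4 -0.4] T [-0.02 -0.03  0.  ] grip 0.848 turnleft [-0.001  0.     0.   ]
arm z [[   1.3 -113.9   49.4]
 [  29.6 -105.6   63.1]
 [  58.6 -100.6   65. ]]
scene 301
[[   1.4 -111.6   48.8]
 [  27.  -102.6   61.3]
 [  58.2  -98.2   64. ]]
((-8.631401062011719, 66.12726593017578), (56.59475326538086, 110.27291107177734), 0.6526618599891663)
top 0
((-9.155889511108398, 63.561981201171875), (54.36695861816406, 110.48628997802734), 0.6775906085968018)
```

View pics/wrist3.png

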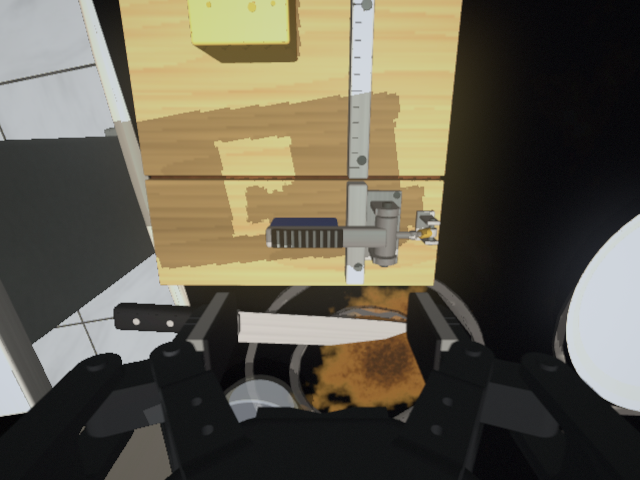

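Run:
```python
from h import *
plan([-9,80,140]);plan([-9,80,48])
```

```text
turn [-0.0018  0.0002  0.0001] shift [187.6 -45.4  14. ] world [465.2 183.5 140. ]
turn [-0.0018  0.0002  0.0001] shift [187.6 -45.3 106. ] world [465.2 183.5  48. ]
```

>>> send_rows([
  [0,0,0,15,-4,0,100],
  [0,0,-0.005,50,-12,0,100],
  [0,0,-0.01,90,-22,0,100],
  [0,0,-0.01,130,-32,0,100],
  [0,0,-0.01,165,-40,0,100],
  [0,0,-0.01,183,-44.5,5,100],
  [0,0,-0.01,187.5,-45.5,14,100],
  [0,0,-0.01,187.5,-45.5,30,100],
  [0,0,-0.01,187.5,-45.5,50,100],
  [0,0,-0.01,187.5,-45.5,60,100],
  [0,0,-0.01,187.5,-45.5,60,100],
])

```text
clock: 7.48
tcp_pos: [0.4652, 0.1826, 0.094]
orientation: [-0.0, 0.764, 0.645, -0.001]
contact_force: [-0.1, -0.3, 0.1]
grip_width: 1.002
```

Run:
```python
from h import *
s=st()
c=read_camera("wrist"); cv2.imwrite("pics/wrist4.png",c["image"])
P=cloud(c,s);Q=((P.reshape(-1,3)*1000-O)@G.as_matrix()).reshape(P.shape)
hsv=cv2.cvtColor(c["image"],cv2.COLOR_BGR2HSV)
m=(abs(Q[...,2]-82)<5)&(hsv[...,1]>60);print(m.sum(),np.percentile(Q[m],[1,50,99],axis=0).round(1))
plan([-9,80,48])
```

```text
7.47 guide tcp [-8.8 79.1 94. ] F guide [-0.  -0.3  0.1] T [-0.03 -0.02 -0.03] grip 1.002 turnleft [-0.002  0.001  0.009]
22262 [[-34.6  11.9  80.9]
 [ -8.4  72.9  83.5]
 [ 17.9 118.9  84.8]]
turn [-0.0003  0.0002  0.0093] shift [ 0.4 -0.6 46.7] world [465.2 183.5  48. ]
```

View pics/wrist4.png

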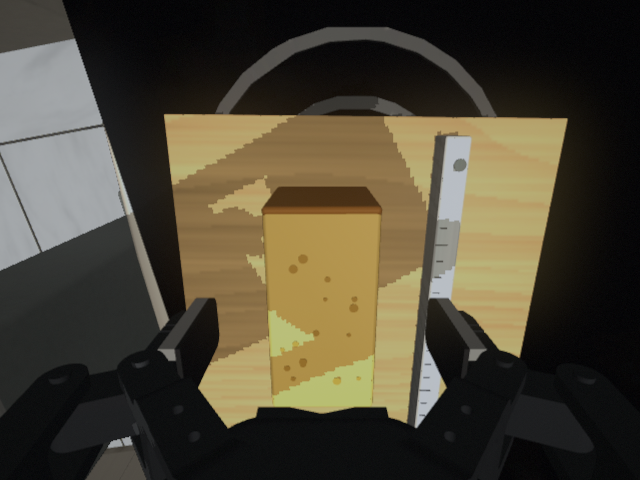

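>>> send_rows([
  [0,0,0,0,0,15,100],
  [0,0,0,0,0,30,100],
  [0,0,0,0,0,42,100],
  [0,0,0,0,0,46,100],
  [0,0,0,0,0,46,80],
  [0,0,0,0,0,46,60],
  [0,0,0,0,0,46,40],
  [0,0,0,0,0,46,40],
  [0,0,0,0,0,46,40],
  [0,0,0,0,0,46,40],
  [0,0,0,0,0,46,40],
])

```text
clock: 8.9
tcp_pos: [0.4662, 0.1836, 0.0493]
orientation: [0.0, 0.764, 0.645, 0.001]
contact_force: [0.1, 0.9, 5.8]
grip_width: 0.627
```

Run:
```python
from h import *
s=st()
c=read_camera("wrist"); cv2.imwrite("pics/wrist5.png",c["image"])
P=cloud(c,s);Q=((P.reshape(-1,3)*1000-O)@G.as_matrix()).reshape(P.shape)
hsv=cv2.cvtColor(c["image"],cv2.COLOR_BGR2HSV)
m=(abs(Q[...,2]-82)<5)&(hsv[...,1]>60);print(m.sum(),np.percentile(Q[m],[1,50,99],axis=0).round(1))
plan([28,-25,48])
```

```text
8.9 guide tcp [-8.1 80.3 49.3] F guide [-0.   0.9  5.8] T [ 0.05  0.12 -0.02] grip 0.627 turnleft [ 0.001 -0.001  0.01 ]
27059 [[-34.4  51.9  78.6]
 [ -7.8  89.8  83.5]
 [ 18.9 119.1  85. ]]
turn [ 0.0012 -0.0008  0.01  ] shift [-105.7   35.     1.3] world [483.   73.6  48. ]
```

View pics/wrist5.png

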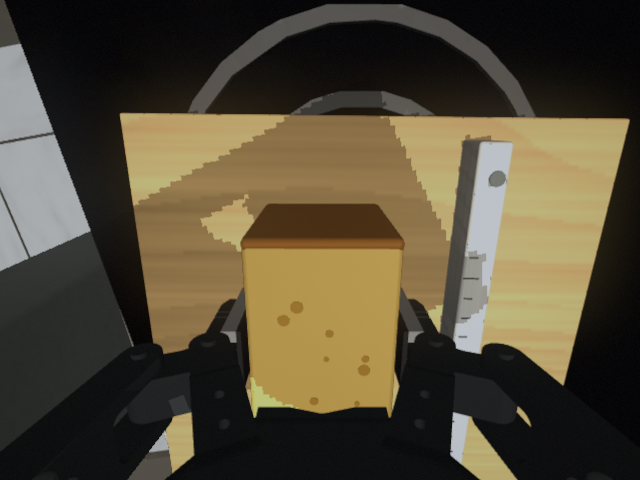

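>>> send_rows([
  [0,0,0,-4,1,0,40],
  [0,0,0.003,-14,4,0,40],
  [0,0,0.006,-27,8,0,40],
  [0,0,0.01,-41,13,0,40],
  [0,0,0.01,-55,17,0,40],
  [0,0,0.01,-69,22,0,40],
  [0,0,0.01,-82,26,0,40],
  [0,0,0.01,-92,29,0,40],
  [0,0,0.01,-98,31,0,40],
  [0,0,0.01,-100,31,0,40],
  [0,0,0.01,-100,31,0,40],
])

```text
clock: 10.32
tcp_pos: [0.4801, 0.0797, 0.0493]
orientation: [0.0, 0.767, 0.641, 0.001]
contact_force: [0.4, -0.9, 5.9]
grip_width: 0.619
```

```bash
cat > look.py <<'E'
from h import *
import sys
k=sys.argv[1]
s=st()
c=read_camera("wrist"); cv2.imwrite(f"pics/wrist{k}.png",c["image"])
P=cloud(c,s);Q=((P.reshape(-1,3)*1000-O)@G.as_matrix()).reshape(P.shape); np.save("w.npy",Q)
hsv=cv2.cvtColor(c["image"],cv2.COLOR_BGR2HSV)
m=(abs(Q[...,2]-82)<5)&(hsv[...,1]>60)
print(m.sum(),np.percentile(Q[m],[1,50,99],axis=0).round(1))
for y0 in range(-45,12,10):
    r=m&(abs(Q[...,1]-y0)<3); 
    if r.sum()>20: print(y0,Q[r][:,0].min().round(1),Q[r][:,0].max().round(1),end='; ')
c=read_camera("scene");cv2.imwrite(f"pics/scene{k}.png",cv2.resize(c["image"][220:420,190:450],None,fx=3,fy=3)); P=cloud(c);Q=((P.reshape(-1,3)*1000-O)@G.as_matrix()).reshape(P.shape)
m=(abs(Q[...,0]-25)<8)&(Q[...,1]<-80)&(Q[...,1]>-120)&(Q[...,2]>52)&(Q[...,2]<75); print("stop top z",np.median(Q[m][:,2]) if m.any() else None)
E
python3 look.py 6
```

```text
10.32 guide tcp [ 24.  -19.6  49.3] F guide [ 0.5 -0.8  5.9] T [-0.01  0.06 -0.1 ] grip 0.619 turnleft [ 0.001 -0.001 -0.001]
27187 [[ -2.2 -47.8  78.7]
 [ 24.6 -10.1  83.5]
 [ 51.2  19.2  85. ]]
-45 -2.7 51.2; -35 -2.6 51.2; -25 -2.5 51.2; -15 -16.0 65.1; -5 -2.6 51.4; 5 -2.5 51.7; stop top z 61.86013852337318
```

View pics/scene6.png

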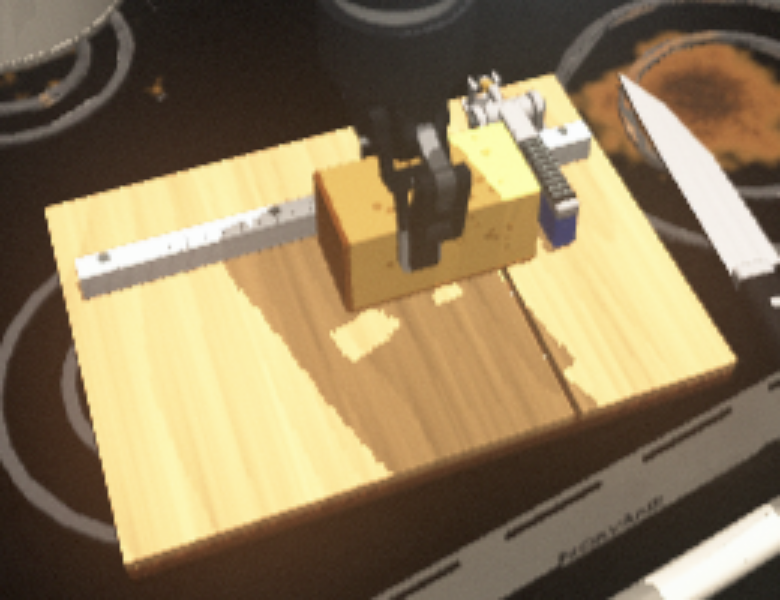

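View pics/wrist6.png

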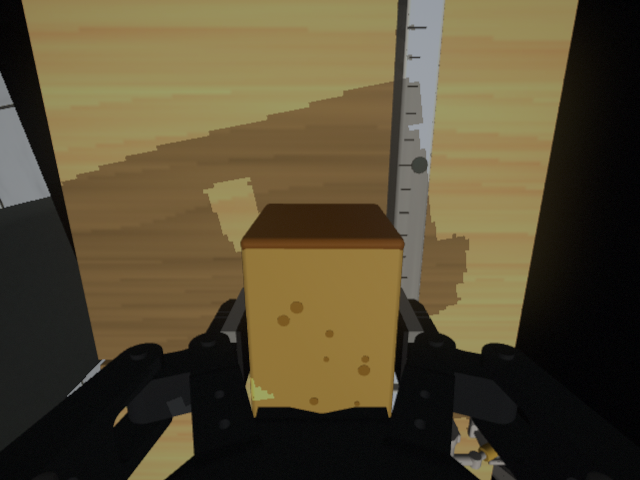

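>>> send_rows([
  [0,0,0,-2,0,0,40],
  [0,0,0,-4,0,0,40],
  [0,0,0,-6,0,0,40],
  [0,0,0,-7,0,0,40],
  [0,0,0,-8,0,0,40],
  [0,0,0,-8.5,0,0,40],
  [0,0,0,-8.5,0,0,40],
])

```text
clock: 11.3
tcp_pos: [0.4786, 0.0718, 0.0493]
orientation: [0.0, 0.767, 0.641, 0.001]
contact_force: [0.6, 2.6, 5.3]
grip_width: 0.627
```

```bash
python3 -c "
from h import *
st()"
```

```text
11.3 guide tcp [ 23.9 -27.6  49.3] F guide [0.1 2.7 5.3] T [0.28 0.13 0.02] grip 0.627 turnleft [ 0.001 -0.001 -0.001]
```

>>> send_rows([
  [0,0,0,-0.5,0,0,40],
  [0,0,0,-1,0,0,40],
  [0,0,0,-1,0,0,40],
])

```text
clock: 11.68
tcp_pos: [0.4784, 0.0708, 0.0493]
orientation: [0.0, 0.767, 0.641, 0.001]
contact_force: [1.0, 1.9, 6.4]
grip_width: 0.622
```

```bash
python3 -c "
from h import *
st()"
```

```text
11.68 guide tcp [ 23.9 -28.6  49.3] F guide [0.7 2.  6.4] T [ 0.21  0.16 -0.05] grip 0.622 turnleft [ 0.001 -0.001 -0.001]
```

>>> send_rows([
  [0,0,0,-0.5,0,0,40],
  [0,0,0,-1,0,0,40],
  [0,0,0,-1,0,0,40],
])

```text
clock: 12.05
tcp_pos: [0.4782, 0.0699, 0.0493]
orientation: [0.0, 0.767, 0.641, 0.001]
contact_force: [0.2, 2.8, 7.0]
grip_width: 0.619
```

>>> send_rows([
  [0,0,0,-0.5,0,0,40],
  [0,0,0,-1,0,0,40],
  [0,0,0,-1,0,0,40],
])

```text
clock: 12.42
tcp_pos: [0.4782, 0.0698, 0.0493]
orientation: [-0.0, 0.767, 0.641, 0.002]
contact_force: [1.1, 7.0, 4.9]
grip_width: 0.624
```

```bash
python3 -c "
from h import *
st()"
```

```text
12.43 guide tcp [ 23.9 -29.6  49.3] F guide [-0.1  7.1  4.9] T [0.92 0.26 0.04] grip 0.624 turnleft [ 0.001 -0.003 -0.001]
```

>>> send_rows([
  [0,0,0,0,1,0,40],
  [0,0,0,0,2,0,40],
  [0,0,0,0,3,0,40],
  [0,0,0,0,3,0,40],
])

```text
clock: 12.92
tcp_pos: [0.4791, 0.0696, 0.0493]
orientation: [-0.002, 0.768, 0.641, 0.0]
contact_force: [-3.9, 8.9, 9.6]
grip_width: 0.619
```

>>> send_rows([
  [0,0,0,0,0.5,0,40],
  [0,0,0,0,1,0,40],
  [0,0,0,0,1,0,40],
])

```text
clock: 13.3
tcp_pos: [0.48, 0.0695, 0.0494]
orientation: [-0.002, 0.768, 0.641, 0.0]
contact_force: [-5.1, 9.4, 10.6]
grip_width: 0.625
```

```bash
python3 -c "
from h import *
st()"
```

```text
13.3 guide tcp [ 25.8 -29.6  49.4] F guide [-6.6  8.3 10.6] T [ 1.06  0.9  -0.13] grip 0.625 turnleft [-0.003 -0.003 -0.002]
```

>>> send_rows([
  [0,0,0,0,0.5,0,40],
  [0,0,0,0,1,0,40],
  [0,0,0,0,1,0,40],
])

```text
clock: 13.68
tcp_pos: [0.481, 0.0693, 0.0494]
orientation: [-0.002, 0.768, 0.641, 0.0]
contact_force: [-4.8, 10.1, 10.5]
grip_width: 0.621
```

>>> send_rows([
  [0,0,0,0,0.5,0,40],
  [0,0,0,0,1,0,40],
  [0,0,0,0,1,0,40],
])

```text
clock: 14.05
tcp_pos: [0.4821, 0.0691, 0.0494]
orientation: [-0.002, 0.768, 0.641, 0.0]
contact_force: [-4.6, 9.4, 9.6]
grip_width: 0.622
```

```bash
python3 look.py 7
```

```text
14.05 guide tcp [ 27.8 -29.6  49.4] F guide [-6.2  8.5  9.6] T [ 1.04  0.85 -0.1 ] grip 0.622 turnleft [-0.003 -0.003 -0.002]
27234 [[  1.7 -57.9  78.7]
 [ 28.3 -20.3  83.6]
 [ 55.1   9.1  85.1]]
-45 1.2 55.3; -35 1.4 55.2; -25 -12.0 68.8; -15 1.4 55.5; -5 1.5 55.5; 5 1.2 55.6; stop top z 62.412385809796795
```

View pics/wrist7.png

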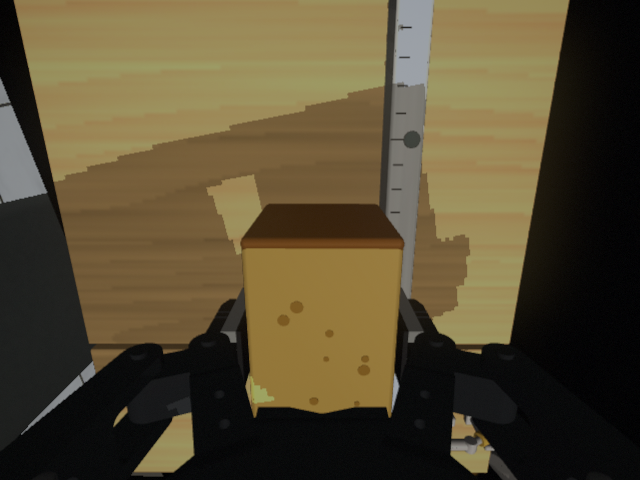

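>>> send_rows([
  [0,0,0,0,0.5,0,40],
  [0,0,0,0,1,0,40],
  [0,0,0,0,1,0,40],
])

```text
clock: 14.52
tcp_pos: [0.4822, 0.0691, 0.0494]
orientation: [-0.003, 0.768, 0.641, -0.001]
contact_force: [-5.8, 9.6, 11.9]
grip_width: 0.62
```

>>> send_rows([
  [0,0,0,0,0.5,0,40],
  [0,0,0,0,1,0,40],
  [0,0,0,0,1,0,40],
])

```text
clock: 14.9
tcp_pos: [0.4822, 0.0691, 0.0494]
orientation: [-0.003, 0.768, 0.641, -0.001]
contact_force: [-8.3, 10.5, 14.9]
grip_width: 0.621
```

```bash
python3 -c "
from h import *
st()"
```

```text
14.9 guide tcp [ 28.  -29.7  49.4] F guide [-10.    8.8  14.9] T [1.22 1.55 0.03] grip 0.621 turnleft [-0.007 -0.002 -0.002]
```

>>> send_rows([
  [0,0,0,-0.5,0.5,-0.2,40],
  [0,0,0,-1,1,-0.4,40],
  [0,0,0,-1.5,1.5,-0.5,40],
  [0,0,0,-1.5,2,-0.5,40],
  [0,0,0,-1.5,2,-0.5,40],
])

```text
clock: 15.52
tcp_pos: [0.4823, 0.0689, 0.0495]
orientation: [-0.005, 0.768, 0.641, -0.002]
contact_force: [-11.1, 19.6, 15.1]
grip_width: 0.621
```

```bash
python3 -c "
from h import *
st()"
```

```text
15.53 guide tcp [ 28.1 -29.7  49.5] F guide [-14.4  17.3  15.1] T [2.34 2.26 0.38] grip 0.621 turnleft [-0.011 -0.004 -0.002]
```

```bash
cat > tilt.py <<'E'
from h import *
def fit(n):
    s=arm.observe()
    c=read_camera(n);P=cloud(c,s);Q=((P.reshape(-1,3)*1000-O)@G.as_matrix()).reshape(P.shape);hsv=cv2.cvtColor(c["image"],cv2.COLOR_BGR2HSV)
    for nm,m in(("cheese",(abs(Q[...,2]-82.5)<4)&(hsv[...,1]>60)&(hsv[...,0]<40)&(abs(Q[...,0]-28)<24)&(Q[...,1]>-97)&(Q[...,1]<6)),("board",(abs(Q[...,2]-24.5)<3)&(Q[...,0]>-95)&(Q[...,0]<-20)&(abs(Q[...,1])<150))):
        q_=Q[m]; A=np.c_[q_[:,0]-28,q_[:,1]+45,np.ones(len(q_))]; z=q_[:,2]
        k,*_=np.linalg.lstsq(A,z,rcond=None); r=abs(z-A@k)<2.5; k,*_=np.linalg.lstsq(A[r],z[r],rcond=None)
        print(n,nm,r.sum(),"dz/dx,dz/dy,z",k.round(4))
    m=(abs(Q[...,2]-82)<5)&(hsv[...,1]>60)&(hsv[...,0]<40)&(Q[...,0]<60)&(Q[...,0]>-10)&(Q[...,1]>-115)&(Q[...,1]<20)
    print(cv2.minAreaRect(Q[m][:,:2].astype(np.float32)), np.percentile(Q[m],[.5,99.5],axis=0).round(1))
for n in("scene","wrist","top"): fit(n)
E
python3 tilt.py
```

```text
scene cheese 850 dz/dx,dz/dy,z [-1.17000e-02  6.00000e-04  8.22939e+01]
scene board 8088 dz/dx,dz/dy,z [ 1.10000e-03 -4.00000e-04  2.40874e+01]
((25.497758865356445, -43.4529914855957), (68.98528289794922, 109.96311950683594), 0.1587340235710144) [[ -1.9 -97.7  77.3]
 [ 56.2  11.4  85.6]]
wrist cheese 21962 dz/dx,dz/dy,z [-9.50000e-03  1.50000e-03  8.38019e+01]
wrist board 54904 dz/dx,dz/dy,z [1.300e-03 2.000e-04 2.555e+01]
((23.485523223876953, -26.64270782470703), (72.49349212646484, 67.02091217041016), 89.2835464477539) [[  1.7 -59.   78. ]
 [ 55.5   9.2  85.7]]
top cheese 29 dz/dx,dz/dy,z [-0.1713  0.656  98.19  ]
top board 2692 dz/dx,dz/dy,z [-1.40000e-03  5.00000e-04  2.34288e+01]
((29.503875732421875, -85.43899536132812), (53.965919494628906, 36.55739212036133), 8.860629081726074) [[   1.6 -101.3   78.9]
 [  53.3  -63.3   83.8]]
```

>>> send_rows([
  [-0.004,-0.001,0,0,0,0,40],
  [-0.008,-0.002,0,0,0,0,40],
  [-0.012,-0.002,0,0,0,0,40],
  [-0.012,-0.002,0,0,0,0,40],
])

```text
clock: 16.18
tcp_pos: [0.4822, 0.0689, 0.0493]
orientation: [-0.0, 0.768, 0.641, 0.001]
contact_force: [-11.0, 20.2, 14.0]
grip_width: 0.625
```

```bash
python3 -c "
from h import *
st()"; python3 tilt.py | grep -v top
```

```text
16.18 guide tcp [ 28.  -29.8  49.3] F guide [-14.4  18.   14. ] T [2.56 2.55 0.53] grip 0.625 turnleft [ 0.001 -0.002 -0.002]
scene cheese 850 dz/dx,dz/dy,z [-1.3000e-03 -1.4000e-03  8.2029e+01]
scene board 8122 dz/dx,dz/dy,z [ 9.00000e-04 -2.00000e-04  2.40673e+01]
((25.266529083251953, -43.410980224609375), (110.48478698730469, 68.26774597167969), 88.86752319335938) [[ -3.3 -97.7  77.1]
 [ 56.1  11.3  86. ]]
wrist cheese 21957 dz/dx,dz/dy,z [6.00000e-04 5.00000e-04 8.35501e+01]
wrist board 55836 dz/dx,dz/dy,z [1.20000e-03 3.00000e-04 2.55388e+01]
((23.41544532775879, -26.95196533203125), (66.78917694091797, 72.98103332519531), 0.2073962539434433) [[  1.4 -59.1  78.1]
 [ 55.1   9.1  85.3]]
((39.38322448730469, -83.253173828125), (38.140228271484375, 39.08095932006836), 14.94075870513916) [[  16.7 -101.3   78.9]
 [  53.9  -59.7   83.3]]
```

Run:
```python
from h import *
s=arm.observe();c=read_camera("wrist");P=cloud(c,s);Q=((P.reshape(-1,3)*1000-O)@G.as_matrix()).reshape(P.shape);hsv=cv2.cvtColor(c["image"],cv2.COLOR_BGR2HSV)
# fence top left edge, per image row; and cheese right/left edges per row
def edge(m,f,ylo,yhi):
    L=[]
    for v in range(480):
        u=np.where(m[v])[0]
        if len(u)>8:
            p=Q[v,f(u)]
            if ylo<p[1]<yhi: L.append(p[:2])
    L=np.array(L); k=np.polyfit(L[:,1],L[:,0],1); r=abs(L[:,0]-np.polyval(k,L[:,1]))<1; k=np.polyfit(L[r,1],L[r,0],1)
    print(len(L),"slope",k[0].round(4),"x at y=0",k[1].round(2))
fm=(abs(Q[...,2]-45)<2.5)&(Q[...,0]>50)&(Q[...,0]<75)
edge(fm,np.min,15,145);edge(fm,np.max,15,145)
cm=(abs(Q[...,2]-83)<4)&(Q[...,0]>-3)&(Q[...,0]<58)&(hsv[...,1]>60)
edge(cm,np.min,-8,6);edge(cm,np.max,-8,6);edge(cm,np.max,-55,6)
cv2.imwrite("pics/wrist9.png",c["image"])
c=read_camera("scene");cv2.imwrite("pics/scene9.png",cv2.resize(c["image"][230:350,270:410],None,fx=5,fy=5,interpolation=cv2.INTER_CUBIC))
```

```text
197 slope 0.0015 x at y=0 55.39
197 slope 0.0013 x at y=0 68.96
38 slope 0.0184 x at y=0 1.81
37 slope -0.01 x at y=0 55.02
152 slope 0.0041 x at y=0 55.09
```

View pics/scene9.png

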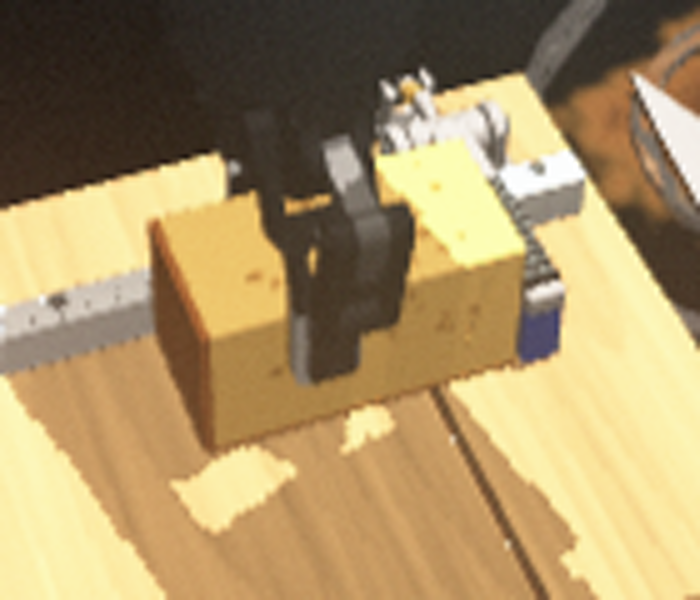

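View pics/wrist9.png

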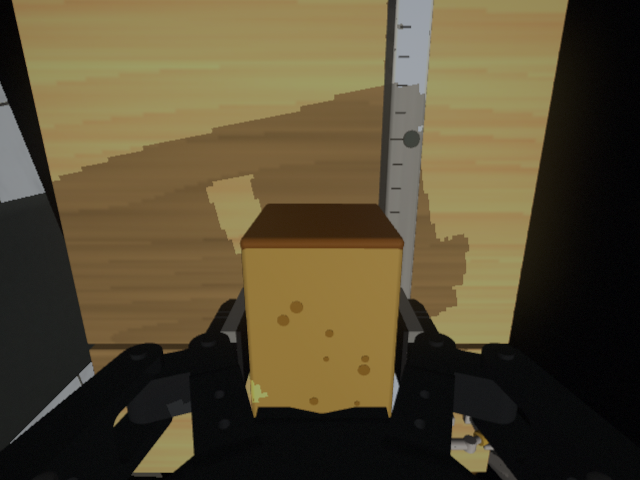

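>>> send_rows([
  [-0.002,0,0,0,0.5,0,40],
  [-0.004,0,0,0,1,0,40],
  [-0.004,0,0,0,1,0,40],
  [-0.004,0,0,0,1,0,40],
  [-0.004,0,0,0,1,0,40],
  [-0.004,0,0,0,1,0,40],
  [-0.004,0,0,0,1,0,40],
])

```text
clock: 17.3
tcp_pos: [0.4822, 0.0689, 0.0493]
orientation: [0.0, 0.768, 0.641, 0.002]
contact_force: [-12.4, 21.0, 15.6]
grip_width: 0.619
```

```bash
python3 look.py 10; python3 tilt.py | grep -v top; python3 -c "
from h import *
st()"
```

```text
17.3 guide tcp [ 28.  -29.8  49.3] F guide [-15.9  18.5  15.6] T [2.65 3.27 0.64] grip 0.619 turnleft [ 0.003 -0.002 -0.002]
27282 [[  1.7 -58.   78.6]
 [ 28.3 -20.4  83.5]
 [ 55.1   9.1  85. ]]
-45 1.2 55.3; -35 1.5 55.4; -25 -11.9 68.7; -15 1.4 55.4; -5 1.3 55.5; 5 1.6 55.5; stop top z 62.15052534713982
scene cheese 852 dz/dx,dz/dy,z [ 2.70000e-03 -1.00000e-03  8.20452e+01]
scene board 8063 dz/dx,dz/dy,z [ 1.20000e-03 -1.00000e-04  2.41167e+01]
((24.662025451660156, -43.484981536865234), (110.20973205566406, 69.24671173095703), 89.3669662475586) [[ -3.  -97.6  77.3]
 [ 56.   11.4  85.6]]
wrist cheese 21959 dz/dx,dz/dy,z [1.10000e-03 9.00000e-04 8.35549e+01]
wrist board 56011 dz/dx,dz/dy,z [1.10000e-03 3.00000e-04 2.55331e+01]
((23.43709373474121, -26.77361297607422), (66.73431396484375, 72.81773376464844), 0.17452506721019745) [[  1.5 -59.1  78.1]
 [ 55.1   9.1  85.3]]
((46.68069839477539, -86.21635437011719), (51.1810188293457, 24.15025520324707), 56.82408905029297) [[  22.9 -101.4   77.3]
 [  53.9  -59.7   83.5]]
17.55 guide tcp [ 28.  -29.8  49.3] F guide [-15.7  18.2  15.9] T [2.67 3.28 0.58] grip 0.624 turnleft [ 0.003 -0.002 -0.002]
```

Stable, flat, flush and pressed on both faces. I'm handing it in.

```bash
python3 -c "
from h import *
print(arm.hand_in()); st()"
```

```text
the job is handed in; nothing more can be done
None
the job is handed in; nothing more can be done
```

The flip stop is home, and the cheese is held pressed into the corner. I handed the job in at about 17.6 s, with the arm still pressing.

- **Stop:** I pushed it down with the shut fingers and pressed until I felt it firm at 17 N. The arm stayed level after I let go, with its top at about 62 mm on each later check.
- **Cheese:** I gripped it across its width and slid it along the board, first to the stop and then to the fence. The estimated centre is x ≈ 28, y ≈ -45 mm, which is the seated position. The back face measured x ≈ 55.3 mm, against the fence's 55.4 mm.
- **Hold:** The last wrist force was about 16 N towards the fence, 18 N towards the stop and 16 N down. These include friction, so the true bearing on each face is somewhat less.
- **Fingers:** They sit at y ≈ -30 mm, with the pads about 29 mm clear of the slot on the side away from the stop. The tips are above the fence.

**Corrected on the way:** pushing against the fence tipped the block by about 0.011 rad. I turned the wrist back, and it measured parallel to the board to within about 0.002 rad.

**Less certain:**
- The cheese's small turn about the vertical was hard to measure in the pictures. Three edge fits gave slopes of +0.018, -0.010 and +0.004. I relied on the tool being within 0.002 rad of square instead.
- The cameras disagree with each other by 1 to 2 mm.
- I did not re-measure the knife, dish, mill and plate at the end. The arm stayed clear of them.

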